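# Load the bottle roller mixer, fit its knob and hold it pressed

### The arm

A 7-joint arm with a two-finger parallel gripper is mounted at the origin on the work surface. World frame = base frame: x ahead of the robot, y to its left, z up, the work surface at z = 0. Lengths are in m, angles in rad, forces in N, time in s.
With the tool pointing down it reaches from about 0.4 to 0.875 m from the base axis. Payload 19.3 kg.
Tool frame: the origin (TCP) lies midway between the tips of the shut fingers; the grasp point (between the pads) lies 19 mm behind it; z points along the fingers, y is the direction in which the jaws open and shut (so a half turn about z gives the same grasp; the last joint's range is limited). The gripper opens to 85 mm and grips with 20 to 120 N. Pads are 22 mm wide; open, the fingers measure 114 mm over their backs; the gripper's body (76 mm by 85 mm) begins 54 mm behind the grasp point. The pads swing forward as they close: fully open they stand 13 mm farther back than shut.
Start: joints at [1.218, 0.521, -0.036, 1.599, 0.021, 1.021, -0.113], TCP at [0.174, -0.6, 0.231] pointing down, gripper open.
Joint ranges: [-2.91, 2.91], [-0.3, 2.13], [-1.5, 1.42], [0.17, 2.43], [-1.26, 4.41], [0.16, 1.93], [-2.52, 2.52]. Speed limits (rad/s): [1.89, 1.89, 2.39, 2.39, 3.01, 3.01, 3.01].

### API

Orientations are given as [roll, pitch, yaw] about the fixed x, y, z axes, in that order (R = Rz(yaw) Ry(pitch) Rx(roll)).
In Python, from workcell import telemetry, cams, workorder gives the robot as it stands. The module is installed in compiled form; this text tells all that it offers.
- The arm moves only by the tool apply_moves, never from a script. Its argument "steps" is a list of rows, each a list of 4 numbers: the shift along the tool's x, y, z in cm, then the turn about the tool's z in rad. A call has exactly 10 rows; each row is the pose to reach, as a shift and turn from the pose commanded when the call began, along the tool's axes at that moment; what a row does not reach only later rows make up. A row lasts 1/12 s, in which the tool goes at most 41.7 mm and 7.16 degrees, less where a joint would pass 70% of its speed; a pose out of reach is approached as far as the arm can. A call with a gripper value outside its range is refused whole. "claw" is the closure, from 0 (fully open) to 1 (shut), set as the call begins (left out, the last holds). The fingers move at their own pace and stop on an object; "force" is the grip in N (left out, the last holds). Time passes only in rows, so rows that repeat a pose let the fingers close, or fill a call up. It gives the time, the measured TCP pose, the force and the opening at its end, in the units of the state.
- telemetry.observe(): the state, without advancing time (a new reading comes with each control period).
- cams.grab_frame(name): name is "scene" or "top"; returns a dict with "color" (420x560x3 uint8, red, green, blue), "mtx" (3x3 intrinsics, pixels), "eye" and "orientation" of the camera in the world. Camera axes: x right, y down, z forward; pixel columns grow to the right and rows downward; lengths in m; the calibration is good to about 2 mm. A picture is of the moment at which its call begins. There is no depth.
- workorder.job_done(): hands the job in, once; it reports no verdict.
Trained networks look in the newest picture that a camera, given by its name, has taken for a name from the list of things; names that differ only in an ending like _2 or _b are one class to them, and where a whole thing is asked for, a point or a joint stands for the part that bears it (a point fixed in the world has none). Each returns a list of dicts, best first, with "score" (0 to 1); they miss things now and then, are a little off and sometimes report something else, mostly with a low value. They report only what shows in the picture. A call takes as long as a camera call. They do not tell look-alikes from the thing itself.
- cams.find_in(camera, name): "box" ([left, top, width, height] in pixels, round what is visible of it).
- cams.pinpoint(camera, name): "uv" ([column, row] in pixels: a listed point, or the origin of a listed thing).
The state is a dict: "clock": time; "qpos": joint angles; "qd": joint speeds; "joint_efforts": joint torques, N m; "position": TCP position; "tool_rot": TCP orientation; "force": force on the tool from outside, world axes, zero at the start; "moment": the same for the moment, N m; "grip_width": finger opening in m.
Only numpy, scipy, OpenCV 4.12 (cv2) and the standard library are available. Lean on these libraries where they do the work, as an engineer would, in place of code of your own. Each camera call takes 0.05 s, during which the arm holds its last target. There are 200 camera calls.

### The job

Load the roller mixer and run it: first lay the spare sample bottle from its cradle into the gap between the two rollers nearest the robot, lying along the rollers, set down rather than dropped, and let go of it. Then take the loose control knob, turn it so that the flat in its bore matches the flat of the D-shaped spindle on the mixer's deck, push it fully home and press it down until the sprung spindle is at the bottom of its travel; finish while the fingers still hold it pressed down there (letting go stops the mixer). Leave the bottle already on the mixer, the beaker, the tip box and the amber jar where they stand.

Things in the scene. Friction and masses are not known exactly. Their poses are not given: they have to be found in the camera images.
- bottle_center (a point): The spare sample bottle: a lying closed cylinder, grey body with a blank cream label, white screw cap, 100 mm long over all, 44 mm in diameter (cap 39 mm, on the last 19 mm towards its +x). 0.09 to 0.18 kg. This point is the middle of its length, on its axis; x runs along the bottle towards the cap. It starts in the cradle, its axis 34 mm above the table.
- cradle: White fixed cradle under the bottle, base 100 x 70 x 6 mm, x along the bottle. Two V saddles 10 mm wide (at x = -36 and +18 mm), up to 29 mm high and 34 mm to either side, carry the bottle; from x = -30 to +12 mm there is room for fingers down to 6 mm above the table. Origin on the table below the bottle's middle. Cradle and knob may swap sides of the table.
- mixer: White roller mixer, fixed, base 170 (x) x 310 (y) mm; origin under its middle, on the table. Four rubber-ringed rollers along y, 24 mm in diameter, axes at x = -60, -20, 20, 60 mm, 50 mm above the table, free from y = -43 to +143 mm. Control deck at the -y end 80 mm high, end wall at +y 66 mm high. x points away from the robot.
- near_gap (a point): Place for the spare bottle: where the middle of its axis lies when it rests in the gap between the two rollers nearest the robot, 77.5 mm above the table. Axes as the mixer: x across the rollers, y along them, z up. The roller tops are 15.5 mm lower and 20 mm to either side in x. The other bottle lies 80 mm farther in x.
- loaded_center (a point): Bystander: a second bottle, alike, already resting in the gap between the two rollers farthest from the robot. Middle of its axis, 77.5 mm above the table. Leave it.
- knob_center (a point): The loose control knob: a black bar 40 mm high, 28 mm wide (flat parallel cheeks at y = +-14 mm, from x = -27 to +13 mm), tapering to a blunt nose at x = +30 mm; a thin aluminium line on top points to the nose. 0.04 to 0.08 kg. It stands on the table, bore down. Point: half-way up (20 mm above its underside), on the bore's axis; x to the nose, z up.
- knob_bore (a point): Knob: centre of the roof of its bore, 24 mm above the knob's underside; axes as the knob. The D-shaped bore opens in the underside: 18 mm in diameter, 24 mm deep, its flat on the nose side 5 mm from the axis; mouth chamfered by 1.7 mm over 3 mm.
- knob_nose (a point): Knob: the nose, 30 mm from the bore axis along x, half-way up. Axes as the knob.
- spindle_top (a point): Centre of the top of the upright steel D-spindle on the mixer's deck: 16 mm in diameter, a flat 4 mm from the axis, tip chamfered by about 1 mm. It stands 32 mm out of the deck, top 112 mm above the table when out. x points out of the flat (where the knob's nose belongs), z up. Left at any turn; turns stiffly (0.5 N m). With the knob home, the bore's roof rests on this point.
- press (a joint): How far the sprung spindle is pushed down into the mixer, m: 0 out, 0.006 at the bottom stop. The spring needs about 4 N to start and 8 N at the bottom, and pushes the spindle and knob back out when let go.
- beaker_mid (a point): Bystander: glass beaker, 76 mm in diameter, 95 mm high; point half-way up. Leave it.
- tipbox_mid (a point): Bystander: box of pipette tips with clear lid, 85 x 120 x 63 mm; point near its middle, 30 mm up. Leave it.
- vial_mid (a point): Bystander: small amber jar, 28 mm in diameter, 50 mm high; point half-way up. Leave it.
Not all that is in view belongs to the job. What is shaped like the part that bears bottle_center but green is not meant.

How it is judged:
By the outcome, as a careful person would: the job done as asked, in the order asked, and still so for the second after the job is handed in, while the arm keeps its last pose, push and grip.
It also fails if it takes over 58 s, if anything falls off the work surface, if the arm or the gripper's body presses on something with over 40 N, if the wrist force passes 120 N, or if a joint passes its speed limit or range.

## Working session

There is one attempt and no reset: what is moved stays moved. The work goes in short steps, Python scripts to look and compute and a tool call to move; the robot and the scene stay as the last step left them, time stands still between calls to the robot, and variables do not carry over. Pictures are saved under pics/ and viewed, about 8 in all and at most 12, crops included, and the job is handed in when it is done.

Besides the shell and the picture viewer there is one more tool, called by a JSON object that holds its "method" and its "body". apply_moves: Moves the arm, as the interface text tells. Its arguments: {"type":"object","properties":{"steps":{"type":"array"},"claw":{"type":"number"},"force":{"type":"number"}},"required":["steps"]}

```bash
mkdir -p pics
cat > h.py <<'E'
import numpy as np, cv2
from workcell import telemetry, cams, workorder
from scipy.spatial.transform import Rotation as R
def rot(o):
    o=np.array(o,float)
    if o.shape==(3,3): return o
    return R.from_euler('xyz',o).as_matrix() if o.size==3 else R.from_quat(o).as_matrix()
def ray(f,uv):
    d=np.linalg.inv(np.array(f['mtx']))@np.array([uv[0],uv[1],1.0]); return np.array(f['eye']),rot(f['orientation'])@d
def atz(f,uv,z):
    e,d=ray(f,uv); return e+d*(z-e[2])/d[2]
def proj(f,p):
    c=np.array(f['mtx'])@(rot(f['orientation']).T@(np.array(p)-np.array(f['eye']))); return c[:2]/c[2]
def save(f,n,box=None,s=1):
    im=f['color'][:,:,::-1]
    if box: im=im[box[1]:box[3],box[0]:box[2]]
    cv2.imwrite('pics/'+n,cv2.resize(im,None,fx=s,fy=s,interpolation=cv2.INTER_CUBIC))
E
python3 - <<'E'
from h import *
import pprint
print(telemetry.observe())
F={c:cams.grab_frame(c) for c in('scene','top')}
for c,f in F.items():
    save(f,c+'0.png'); print(c,f['mtx'],f['eye'],f['orientation'])
Z=dict(bottle_center=.034,cradle=0,mixer=0,near_gap=.0775,loaded_center=.0775,knob_center=.02,knob_nose=.02,spindle_top=.112,beaker_mid=.0475,vial_mid=.025,tipbox_mid=.03)
for n,z in Z.items():
    for c,f in F.items():
        for r in cams.pinpoint(c,n)[:3]: print(n,c,round(r['score'],2),np.round(r['uv'],1),np.round(atz(f,r['uv'],z),4))
im=np.hstack([F['scene']['color'],F['top']['color']])[:,:,::-1]
E
```

```text
{'clock': 0.0, 'qpos': array([ 1.21782036,  0.52201532, -0.03630926,  1.60000229,  0.02120967,
        1.02112127, -0.11279853]), 'qd': array([ 0.00101219,  0.00108614,  0.00024916, -0.00178007, -0.00077434,
       -0.0006534 ,  0.00229098]), 'joint_efforts': array([-1.32354813e-03, -9.27120566e+01,  1.97945438e+00, -3.69924366e+01,
        1.78342400e-02,  8.45323142e-03, -3.00233216e-05]), 'position': array([ 0.17424389, -0.5998618 ,  0.23072718]), 'tool_rot': array([-3.14043604e+00,  1.01123952e-04,  2.82756745e-01]), 'force': array([ 0.58989038, -0.36422144,  0.369772  ]), 'moment': array([-0.00251601, -0.00389666, -0.01585071]), 'grip_width': 0.08512076758275927}
scene [[464.92688373   0.         280.97799037]
 [  0.         464.92688373 207.78443038]
 [  0.           0.           1.        ]] [1.11075421 0.16748121 0.95894234] [-2.56026131 -0.00921466  1.88486438]
top [[535.43442908   0.         276.83317718]
 [  0.         535.43442908 211.08124686]
 [  0.           0.           1.        ]] [ 0.3084138  -0.01811914  1.54461218] [-2.96841795e+00 -2.77696552e-03 -1.55353639e+00
[... 1165 characters left out ...]
nob_nose scene 0.56 [222.7 177.9] [ 0.4818 -0.1821  0.02  ]
knob_nose top 0.68 [330.  243.8] [ 0.4828 -0.1715  0.02  ]
spindle_top scene 0.39 [235.3 216.1] [ 0.6303 -0.0837  0.112 ]
spindle_top top 0.61 [302.5 186.3] [ 0.6292 -0.0869  0.112 ]
beaker_mid scene 0.93 [459.9 258.4] [0.5414 0.4049 0.0475]
beaker_mid top 0.88 [131.5 217.8] [0.5437 0.3932 0.0475]
beaker_mid top 0.73 [245.2 166.6] [0.6987 0.0756 0.0475]
beaker_mid top 0.42 [245.6 191.8] [0.6246 0.0724 0.0475]
vial_mid scene 0.65 [295.  195.5] [0.4794 0.0075 0.025 ]
vial_mid scene 0.49 [360.2 209.7] [0.4698 0.1684 0.025 ]
vial_mid top 0.38 [267.1 244.2] [0.478  0.0083 0.025 ]
tipbox_mid scene 0.68 [134.  170.1] [ 0.536 -0.399  0.03 ]
```

View pics/scene0.png

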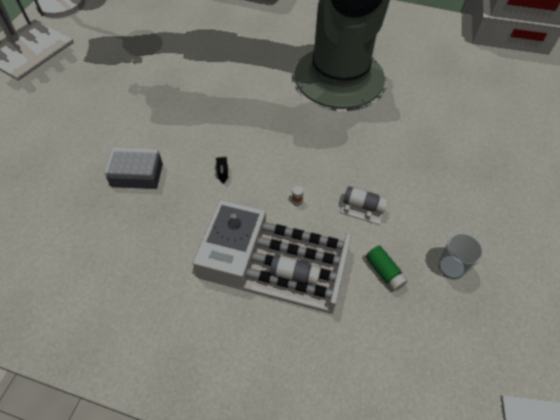

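Run:
```python
import cv2
im=cv2.imread('pics/top0.png')[130:300,110:380]
cv2.imwrite('pics/top0c.png',cv2.resize(im,None,fx=2.9,fy=2.9,interpolation=cv2.INTER_CUBIC))
```

```text
(no output)
```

View pics/top0c.png

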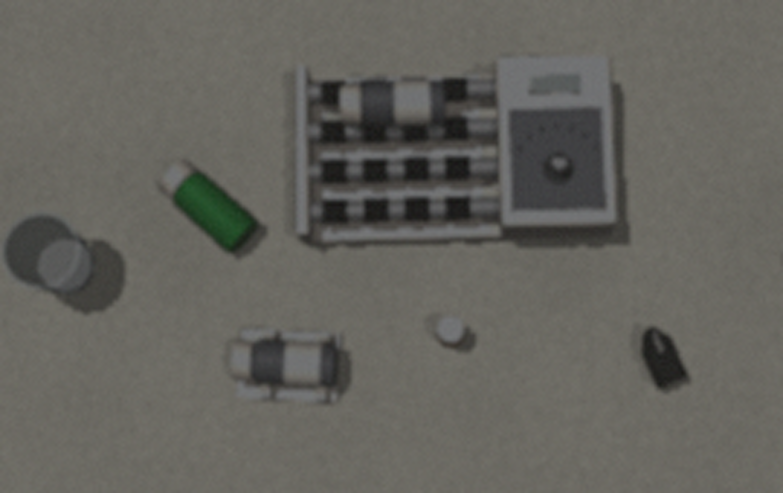

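The spare grey/cream bottle in its cradle is at scene (366,201), top (210,253). The green bottle at scene (386,266), top (182,199) is the decoy. The knob is at scene (222,170), top (337,247), and the spindle at scene (235,216), top (302,186). Next: averaged, enlarged crops to confirm these and to read the flat's direction.

Run:
```python
from h import *
C={}
for c in('scene','top'):
    fs=[cams.grab_frame(c) for _ in range(8)]
    f=fs[0]; a=np.mean([x['color'].astype(float) for x in fs],0); C[c]=a
    np.save(c+'_avg.npy',a); np.savez(c+'_cal.npz',mtx=f['mtx'],eye=f['eye'],orientation=f['orientation'])
def crop(a,cx,cy,h,size):
    p=a[cy-h:cy+h,cx-h:cx+h]; p=np.clip((p-p.min())/(p.max()-p.min())*255,0,255)
    return cv2.resize(p,(size,size),interpolation=cv2.INTER_CUBIC)[:,:,::-1].clip(0,255)
rows=[np.hstack([crop(C['scene'],235,217,14,266),crop(C['scene'],222,170,20,266),crop(C['scene'],365,201,28,266)]),
      np.hstack([crop(C['top'],303,187,14,266),crop(C['top'],337,250,20,266),crop(C['top'],208,254,28,266)])]
cv2.imwrite('pics/crops.png',np.vstack(rows))
```

```text
[ WARN:0@23.344] global loadsave.cpp:1063 imwrite_ Unsupported depth image for selected encoder is fallbacked to CV_8U.
```

View pics/crops.png

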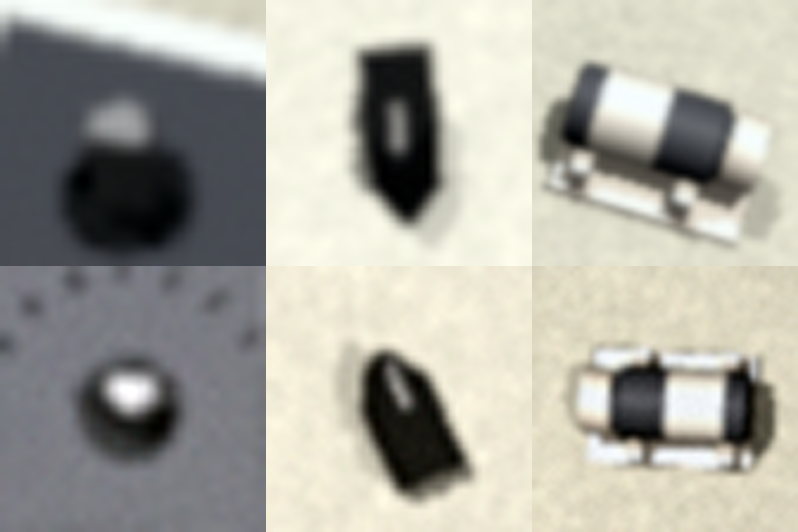

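```bash
cat > fit.py <<'E'
from h import *
from scipy.optimize import minimize
S=8
def load(c):
    z=np.load(c+'_cal.npz'); return dict(z), np.load(c+'_avg.npy')
def rast(polys,org,n):
    m=np.zeros((n[1]*S,n[0]*S),np.uint8)
    for p in polys:
        q=((np.array(p)-org+0.5)*S-0.5); h=cv2.convexHull(q.astype(np.float32))
        cv2.fillConvexPoly(m,np.round(h*16).astype(np.int32),1,shift=4)
    return m
def down(m,sig,n): return cv2.resize(cv2.GaussianBlur(m.astype(np.float32),(0,0),sig*S),n,interpolation=cv2.INTER_AREA)
def P(f,pts): return np.array([proj(f,p) for p in pts])
def place(pts,x,y,th):
    c,s=np.cos(th),np.sin(th); pts=np.array(pts,float); o=pts.copy()
    o[:,0]=x+c*pts[:,0]-s*pts[:,1]; o[:,1]=y+s*pts[:,0]+c*pts[:,1]; return o
a=np.linspace(0,2*np.pi,40,endpoint=False)
def cyl(x0,x1,r,z): return [[x,r*np.cos(t),z+r*np.sin(t)] for x in(x0,x1) for t in a]
BODY=cyl(-.05,.031,.022,0)
kn=[(-.027,-.014),(.013,-.014),(.030,-.003),(.030,.003),(.013,.014),(-.027,.014)]
KN=[[x,y,z] for x,y in kn for z in(0,.04)]
def silfit(c,pts,win,x0,mask):
    f,im=load(c); u0,v0,u1,v1=win; n=(u1-u0,v1-v0); tgt=mask(im[v0:v1,u0:u1])
    def cost(p): return np.abs(down(rast([P(f,place(pts,p[0],p[1],p[2]))],np.array([u0,v0]),n),.7,n)-tgt).sum()
    best=min((minimize(cost,[x0[0],x0[1],t],method='Nelder-Mead',options=dict(initial_simplex=[[x0[0],x0[1],t],[x0[0]+.01,x0[1],t],[x0[0],x0[1]+.01,t],[x0[0],x0[1],t+.2]],maxiter=250)) for t in (x0[2],x0[2]+.15)),key=lambda r:r.fun)
    return np.round(best.x,4),round(best.fun,1),round(tgt.sum(),1)
def darksoft(im,hull):
    g=im.mean(2); bg=np.percentile(g,70); dk=np.percentile(g,2); s=np.clip((bg-g)/(bg-dk),0,1)
    if not hull:
        return np.clip((s-.1)/.75,0,1)*(s>.3)
    m=cv2.resize((s*255).astype(np.uint8),None,fx=S,fy=S,interpolation=cv2.INTER_CUBIC)>140
    m=m.astype(np.uint8); k,l,st,_=cv2.connectedComponentsWithStats(m); 
    keep=np.isin(l,[i for i in range(1,k) if st[i,4]>12*S*S])
    pts=np.argwhere(keep)[:,::-1].astype(np.int32); o=np.zeros_like(m); cv2.fillConvexPoly(o,cv2.convexHull(pts),1)
    return down(o,.7,(im.shape[1],im.shape[0]))
E
cat > run1.py <<'E'
from fit import *
BO=np.array(BODY)+[0,0,.034]; BL=np.array(BODY)+[0,0,.0775]
for c,w in(('scene',(338,182,392,224)),('top',(182,234,236,276))): print('bottle',c,silfit(c,BO,w,(.452,.165,1.5),lambda i:darksoft(i,True)))
for c,w in(('scene',(206,150,240,190)),('top',(318,228,358,272))): print('knob',c,silfit(c,KN,w,(.47,-.19,.5),lambda i:darksoft(i,False)))
# spindle
for c,w in(('scene',(222,202,248,232)),('top',(290,174,316,202))):
    f,im=load(c); u0,v0,u1,v1=w; n=(u1-u0,v1-v0); g=im[v0:v1,u0:u1].mean(2); org=np.array([u0,v0])
    if c=='scene': g[:7]=np.nan
    ok=np.isfinite(g)
    def D(th,x,y,z,r=.0077,d=.0037):
        al=np.arccos(d/r); t=np.linspace(al,2*np.pi-al,40); return place([[r*np.cos(k),r*np.sin(k),z] for k in t],x,y,th)
    def cost(p,full=False):
        x,y,th,sig,rr=p; x*=.01;y*=.01
        top=P(f,D(th,x,y,.112)); side=np.vstack([top,P(f,D(th,x,y,.08,.008,.004))])
        ring=P(f,[[x+rr*.01*np.cos(k),y+rr*.01*np.sin(k),.08] for k in a])
        L=np.zeros((n[1]*S,n[0]*S),int); L[rast([ring],org,n)>0]=1; L[rast([side],org,n)>0]=2; L[rast([top],org,n)>0]=3
        B=np.stack([down((L==k)*1.0,abs(sig)+.2,n)[ok] for k in range(4)],1)
        co,*_=np.linalg.lstsq(B,g[ok],rcond=None); r=((B@co-g[ok])**2).mean()**.5
        return (r,co) if full else r
    out=[]
    for t0 in np.arange(-np.pi,np.pi,np.pi/6):
        s0=np.array([62.95,-8.5,t0,.5,1.0]); sx=np.vstack([s0]+[s0+np.eye(5)[i]*[.2,.2,.25,.2,.3][i] for i in range(5)])
        r=minimize(cost,s0,method='Nelder-Mead',options=dict(maxiter=160,initial_simplex=sx)); out.append((r.fun,r.x))
    out.sort(key=lambda q:q[0])
    for q in out[:5]: print('spindle',c,round(q[0],2),np.round(q[1],3),np.round(cost(q[1],True)[1]))
# loaded
for c,w in(('scene',(262,246,326,292)),('top',(222,150,266,178))): pass
f,im=load('top')
E
time python3 run1.py
```

```text
bottle scene (array([0.46  , 0.1712, 1.2374]), np.float64(265.1), np.float32(936.8))
bottle top (array([0.44  , 0.1725, 1.488 ]), np.float64(195.2), np.float32(673.6))
knob scene (array([ 0.459 , -0.1943,  0.4222]), np.float64(38.7), np.float64(263.3))
knob top (array([ 0.4557, -0.1934,  0.441 ]), np.float64(28.5), np.float64(220.9))
spindle scene 8.45 [ 6.3179e+01 -8.8840e+00  5.0000e-02  7.0400e-01  1.5470e+00] [ 77.  46.  48. 110.]
spindle scene 8.46 [63.176 -8.897 -0.065  0.605  1.55 ] [ 77.  46.  49. 109.]
spindle scene 8.48 [ 6.3186e+01 -8.9000e+00  5.6000e-02  9.1400e-01  1.5420e+00] [ 77.  45.  48. 113.]
spindle scene 8.49 [62.991 -8.923 -2.68   0.843  1.578] [ 77.  44.  48. 110.]
spindle scene 8.51 [62.98  -8.904 -3.199  0.82   1.6  ] [ 78.  45.  48. 110.]
spindle top 2.38 [63.242 -8.694 -0.176  0.426  1.5  ] [65. 42. 38. 92.]
spindle top 2.39 [63.233 -8.683 -0.127  0.425  1.514] [65. 42. 38. 92.]
spindle top 2.39 [63.243 -8.695 -0.217  0.437  1.5  ] [65. 41. 39. 92.]
spindle top 2.39 [63.24  -8.698 -0.147  0.411  1.493] [65. 41. 39. 92.]
spindle top 2.4 [63.245 -8.686 -0.191  0.438  1.494] [65. 41. 39. 92.]
real	1m17.229s
user	1m15.144s
sys	0m0.491s
```

```bash
cat > run2.py <<'E'
from fit import *
rows=[]
def hullmask(im,w,thr):
    u0,v0,u1,v1=w; g=im[v0:v1,u0:u1].mean(2).astype(np.float32)
    G=cv2.resize(g,None,fx=S,fy=S,interpolation=cv2.INTER_CUBIC); m=(G<thr).astype(np.uint8)
    m=cv2.morphologyEx(m,cv2.MORPH_OPEN,np.ones((4*S,4*S),np.uint8))
    pts=np.argwhere(m)[:,::-1].astype(np.int32); o=np.zeros_like(m); cv2.fillConvexPoly(o,cv2.convexHull(pts),1); return o,G
for nm,z,x0,ws in(('bottle',.034,(.452,.165,1.5),dict(scene=(338,182,392,224),top=(182,234,236,276))),):
  for c,w in ws.items():
    f,im=load(c); g=im[w[1]:w[3],w[0]:w[2]].mean(2); print(c,np.percentile(g,[1,5,10,20,30,50,90]).round())
    n=(w[2]-w[0],w[3]-w[1])
    for thr in (70,80,90):
        o,G=hullmask(im,w,thr); t=down(o,.7,n)
        r=silfit(c,np.array(BODY)+[0,0,z],w,x0,lambda i:t); print(nm,c,thr,r)
        if thr==80:
            p=r[0]; hp=P(f,place(np.array(BODY)+[0,0,z],*p)); h=cv2.convexHull(((hp-np.array(w[:2])+.5)*S-.5).astype(np.float32)).astype(np.int32)
            v=cv2.cvtColor(np.clip(G,0,255).astype(np.uint8),cv2.COLOR_GRAY2BGR); cv2.polylines(v,[h],True,(0,0,255)); cs,_=cv2.findContours(o,0,2); cv2.drawContours(v,cs,-1,(0,255,0)); rows.append(cv2.resize(v,(400,300)))
cv2.imwrite('pics/fit.png',np.hstack(rows))
f,im=load('top')
for c in('top','scene'):
    f,_=load(c)
    for nm in('near_gap','loaded_center','bottle_center','spindle_top'):
        L=[]
        for _ in range(3):
            cams.grab_frame(c); L+=[(round(r['score'],2),np.round(atz(f,r['uv'],{'bottle_center':.034,'spindle_top':.112}.get(nm,.0775))[:2],4).tolist()) for r in cams.pinpoint(c,nm)[:2]]
        print(c,nm,L)
E
python3 run2.py
```

```text
scene [ 38.  59.  69.  81. 107. 134. 143.]
bottle scene 70 (array([0.4539, 0.1721, 1.6382]), np.float64(293.7), np.float32(352.3))
bottle scene 80 (array([0.4539, 0.172 , 1.748 ]), np.float64(140.0), np.float32(619.3))
bottle scene 90 (array([0.4521, 0.173 , 1.8111]), np.float64(136.1), np.float32(725.0))
top [ 46.  55.  63.  86.  99. 104. 109.]
bottle top 70 (array([0.4429, 0.1721, 1.5431]), np.float64(58.7), np.float32(532.0))
bottle top 80 (array([0.4424, 0.1712, 1.5285]), np.float64(97.5), np.float32(575.0))
bottle top 90 (array([0.442 , 0.1741, 1.4962]), np.float64(145.4), np.float32(623.9))
top near_gap [(0.94, [0.6186, 0.0686]), (0.75, [0.618, 0.0717]), (0.67, [0.6239, 0.0607]), (0.57, [0.4488, 0.1593])]
top loaded_center [(0.87, [0.6949, 0.0766]), (0.27, [0.4529, -0.1882]), (0.97, [0.6916, 0.0819]), (0.65, [0.6914, 0.0774])]
top bottle_center [(0.63, [0.4474, 0.172]), (0.56, [0.5967, 0.2516]), (0.78, [0.5966, 0.2594]), (0.57, [0.4441, 0.1696]), (0.84, [0.589, 0.2593]), (0.67, [0.4537, 0.1691])]
top spindle_top [(0.54, [0.514, -0.3873]), (0.57, [0.629, -0.091]), (0.41, [0.6297, -0.0828])]
scene near_gap [(0.79, [0.6236, 0.0673]), (0.2, [0.6937, 0.0209]), (0.78, [0.6199, 0.0626]), (0.86, [0.6228, 0.0578])]
scene loaded_center [(0.89, [0.686, 0.0738]), (0.69, [0.6221, 0.0567]), (0.56, [0.6947, 0.0747]), (0.9, [0.6916, 0.0746]), (0.69, [0.499, -0.1734])]
scene bottle_center [(0.72, [0.451, 0.1716]), (0.68, [0.6161, 0.2664]), (0.74, [0.4474, 0.178]), (0.73, [0.6058, 0.266]), (0.89, [0.6135, 0.2604]), (0.67, [0.449, 0.1719])]
scene spindle_top [(0.48, [0.6265, -0.0917]), (0.7, [0.5428, -0.1476]), (0.6, [0.5765, -0.3506]), (0.43, [0.6268, -0.0869])]
```

View pics/fit.png

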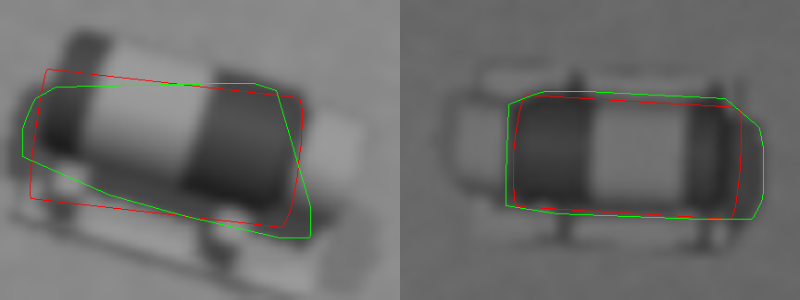

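The crops confirm the bottle, knob and spindle, with the spindle flat facing about +x. The top hull fit is good, but the scene hull is spoilt by shadow. I'll do an edge fit for the mixer outline and bottle.

```bash
cat > run3.py <<'E'
from fit import *
from scipy.ndimage import map_coordinates
def gm(c):
    f,im=load(c); g=cv2.GaussianBlur(im.mean(2),(0,0),.8); return f,np.minimum(np.hypot(cv2.Sobel(g,6,1,0),cv2.Sobel(g,6,0,1)),150)
def segs(ps,n=60): return np.vstack([np.linspace(p,q,n) for p,q in zip(ps[:-1],ps[1:])])
def fit(c,curve,x0,d):
    f,G=gm(c)
    def cost(p):
        q=curve(f,p); return -map_coordinates(G,[q[:,1],q[:,0]],order=1).mean()
    best=None
    rng=np.random.default_rng(0)
    for k in range(25):
        s=np.array(x0)+rng.uniform(-1,1,3)*d; r=minimize(cost,s,method='Nelder-Mead',options=dict(initial_simplex=np.vstack([s]+[s+np.eye(3)[i]*d[i]/2 for i in range(3)]),maxiter=150))
        if best is None or r.fun<best.fun: best=r
    return np.round(best.x,4),round(best.fun,1)
def mix(f,p):
    A=P(f,place([[-.085,-.05,.08],[-.085,-.155,.08],[.085,-.155,.08],[.085,-.05,.08]],*p)); B=P(f,place([[-.085,.155,.066],[.085,.155,.066]],*p))
    return np.vstack([segs(A),segs(B)])
def bod(z):
    def g(f,p):
        h=cv2.convexHull(P(f,place(np.array(BODY)+[0,0,z],*p)).astype(np.float32))[:,0]; return segs(np.vstack([h,h[:1]]),8)
    return g
def bodw(z):  # silhouettes weighted by length
    def g(f,p):
        h=cv2.convexHull(P(f,place(np.array(BODY)+[0,0,z],*p)).astype(np.float32))[:,0]; h=np.vstack([h,h[:1]])
        return np.vstack([np.linspace(a_,b_,max(2,int(3*np.hypot(*(b_-a_))))) for a_,b_ in zip(h[:-1],h[1:])])
    return g
for c in('top','scene'):
    print(c,'mixer',fit(c,mix,(.65,.012,0),(.015,.015,.06)))
    print(c,'bottle',fit(c,bodw(.034),(.446,.172,1.54),(.008,.008,.1)))
    print(c,'loaded',fit(c,bodw(.0775),(.694,.076,1.57),(.008,.008,.1)),fit(c,bodw(.0775),(.694,.076,-1.57),(.008,.008,.1)))
E
python3 run3.py
```

```text
top mixer (array([0.6578, 0.0038, 0.0404]), np.float64(-88.7))
top bottle (array([0.4439, 0.1745, 1.5639]), np.float64(-90.9))
top loaded (array([0.6953, 0.0903, 1.6909]), np.float64(-87.4)) (array([ 0.6975,  0.0715, -1.4507]), np.float64(-87.4))
scene mixer (array([0.6594, 0.0018, 0.04  ]), np.float64(-74.2))
scene bottle (array([0.4467, 0.1728, 1.5532]), np.float64(-103.5))
scene loaded (array([0.6904, 0.0702, 1.7922]), np.float64(-110.0)) (array([ 0.6973,  0.0691, -1.7185]), np.float64(-109.2))
```

```bash
cat >> h.py <<'E'
def goto(x,y,z,yaw,cmd=None):
    s=telemetry.observe(); p,o=(s['position'],s['tool_rot']) if cmd is None else (np.array(cmd[:3]),[np.pi,0,cmd[3]])
    Rm=rot(o); d=Rm.T@(np.array([x,y,z])-p)*100; y0=np.arctan2(Rm[1,0],Rm[0,0]); t=-((yaw-y0+np.pi)%(2*np.pi)-np.pi)
    print('goal',(x,y,z,yaw),'shift cm',d.round(2),'turn',round(t,3))
E
python3 - <<'E'
from h import *
goto(.47,-.32,.231,.9)
goto(.47,-.02,.231,1.556,(.47,-.32,.231,.9))
goto(.445,.165,.15,1.556,(.47,-.02,.231,1.556))
E
```

```text
goal (0.47, -0.32, 0.231, 0.9) shift cm [ 3.621e+01 -1.866e+01  3.000e-02] turn -0.617
goal (0.47, -0.02, 0.231, 1.556) shift cm [ 23.5  -18.65  -0.  ] turn -0.656
goal (0.445, 0.165, 0.15, 1.556) shift cm [18.46 -2.77  8.1 ] turn -0.0
```

{"method": "apply_moves", "body": {"steps": [[3.6,-1.9,0,-0.06],[7.2,-3.7,0,-0.12],[10.9,-5.6,0,-0.18],[14.5,-7.5,0,-0.25],[18.1,-9.3,0,-0.31],[21.7,-11.2,0,-0.37],[25.3,-13.1,0,-0.43],[29,-14.9,0,-0.5],[32.6,-16.8,0,-0.56],[36.2,-18.7,0,-0.617]], "claw": 0}}

```text
clock: 5.23
position: [0.4711, -0.3181, 0.2315]
tool_rot: [3.141, -0.0, 0.903]
force: [0.6, -0.5, -0.3]
grip_width: 0.0853
```

{"method": "apply_moves", "body": {"steps": [[2.4,-1.9,0,-0.07],[4.7,-3.7,0,-0.13],[7,-5.6,0,-0.2],[9.4,-7.5,0,-0.26],[11.8,-9.3,0,-0.33],[14.1,-11.2,0,-0.39],[16.5,-13.1,0,-0.46],[18.8,-14.9,0,-0.52],[21.1,-16.8,0,-0.59],[23.5,-18.7,0,-0.656]]}}

```text
clock: 6.07
position: [0.4693, -0.0181, 0.2315]
tool_rot: [3.141, 0.0, 1.559]
force: [1.3, 0.7, -0.5]
grip_width: 0.0851
```

Run:
```python
from h import *
s=telemetry.observe();print(s['qpos'].round(3),s['position'],s['tool_rot'])
goto(.4453,.165,.15,1.556)
```

```text
[ 0.352  0.312 -0.539  1.974  0.202  0.907 -0.303] [ 0.46925506 -0.01808106  0.23148741] [3.14122074e+00 2.60161553e-04 1.55883001e+00]
goal (0.4453, 0.165, 0.15, 1.556) shift cm [18.28 -2.62  8.14] turn 0.003
```

{"method": "apply_moves", "body": {"steps": [[2.3,-0.3,1,0],[4.6,-0.6,2,0],[6.9,-0.9,3,0],[9.2,-1.2,4,0],[11.5,-1.6,5,0],[13.8,-1.9,6,0],[16.1,-2.2,7.1,0],[18.3,-2.6,8.1,0.003],[18.3,-2.6,8.1,0.003],[18.3,-2.6,8.1,0.003]]}}

```text
clock: 6.9
position: [0.4458, 0.165, 0.15]
tool_rot: [-3.141, -0.0, 1.555]
force: [0.5, -1.0, 0.3]
grip_width: 0.0853
```

Run:
```python
from h import *
goto(.4453,.165,.020,1.556)
for c in('top','scene'):
    f=cams.grab_frame(c); save(f,c+'1.png',(170,220,250,280) if c=='top' else (325,160,405,220),5)
import cv2
cv2.imwrite('pics/over.png',np.hstack([cv2.imread('pics/top1.png'),cv2.imread('pics/scene1.png')]))
```

```text
goal (0.4453, 0.165, 0.02, 1.556) shift cm [-1.0e-02 -4.0e-02  1.3e+01] turn -0.001
```

View pics/over.png

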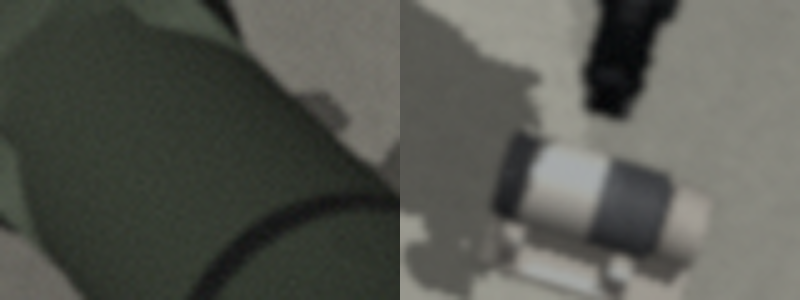

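The top view is blocked by the arm. In the scene view the finger sits above the label side of the bottle (crop 610,110), as planned. Descending.

{"method": "apply_moves", "body": {"steps": [[0,0,2,0],[0,0,4,0],[0,0,6,0],[0,0,8,0],[0,0,9.5,0],[0,0,10.7,0],[0,0,11.7,0],[0,0,12.5,0],[0,0,13,0],[0,0,13,0]]}}

```text
clock: 7.83
position: [0.4462, 0.1638, 0.0198]
tool_rot: [-3.141, 0.0, 1.552]
force: [-0.3, -0.6, -0.5]
grip_width: 0.0853
```

{"method": "apply_moves", "body": {"steps": [[0,0,0,0],[0,0,0,0],[0,0,0,0],[0,0,0,0],[0,0,0,0],[0,0,0,0],[0,0,0,0],[0,0,0,0],[0,0,0,0],[0,0,0,0]], "claw": 1, "force": 35}}

```text
clock: 8.67
position: [0.4446, 0.164, 0.0207]
tool_rot: [-3.139, 0.001, 1.553]
force: [-13.9, -0.1, 15.5]
grip_width: 0.0431
```

{"method": "apply_moves", "body": {"steps": [[0,0,-1,0],[0,0,-2,0],[0,0,-4,0],[0,0,-6,0],[0,0,-8,0],[0,0,-10,0],[0,0,-12,0],[0,0,-14,0],[0,0,-15,0],[0,0,-15,0]]}}

```text
clock: 9.5
position: [0.4473, 0.1643, 0.1726]
tool_rot: [3.138, -0.001, 1.552]
force: [0.9, 0.4, -1.2]
grip_width: 0.0428
```

Run:
```python
from h import *
f=cams.grab_frame('scene'); save(f,'lift.png',(300,100,440,220),5)
s=telemetry.observe(); print(s['position'],s['force'],s['moment'],s['grip_width'])
p=[*s['position'],1.556]
# grasp point sits 9 mm toward -axis of bottle mid: mid at mixer (-.040,.060)
m=np.array([.6586,.0028]);ps=.04;c,s_=np.cos(ps),np.sin(ps)
mid=m+np.array([c*-.04-s_*.06,s_*-.04+c*.06]); g=mid-.009*np.array([np.cos(1.611),np.sin(1.611)]); print(mid,g)
goto(g[0],g[1],.17,1.596)
```

```text
[0.44678665 0.16396667 0.17110334] [ 0.42297217 -0.10432742 -0.91741054] [ 0.01306202 -0.00702109 -0.01438028] 0.04274223393887553
[0.61623264 0.06115243] [0.61659437 0.05215971]
goal (np.float64(0.6165943712751593), np.float64(0.05215970556156994), 0.17, 1.596) shift cm [-10.86  17.19   0.14] turn -0.044
```

View pics/lift.png

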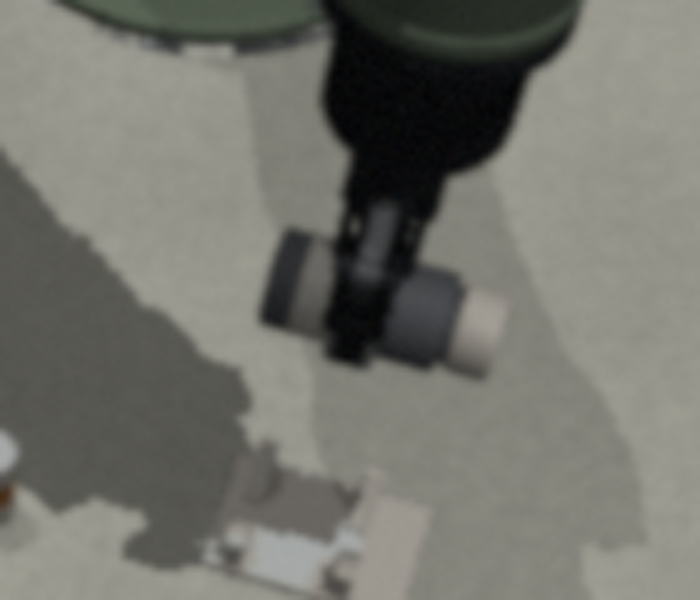

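Bottle is held level, cradle empty. Moving it over the gap.

{"method": "apply_moves", "body": {"steps": [[-1.2,1.9,0,0],[-2.4,3.8,0,-0.01],[-3.6,5.7,0,-0.015],[-4.8,7.6,0,-0.02],[-6,9.5,0.1,-0.025],[-7.2,11.4,0.1,-0.03],[-8.4,13.3,0.1,-0.035],[-9.6,15.2,0.1,-0.04],[-10.4,16.5,0.1,-0.044],[-10.86,17.2,0.1,-0.044]]}}

```text
clock: 10.38
position: [0.617, 0.0509, 0.1674]
tool_rot: [-3.14, 0.001, 1.595]
force: [0.4, 0.2, -1.6]
grip_width: 0.0433
```

Run:
```python
from h import *
f=cams.grab_frame('scene'); save(f,'overgap.png',(190,160,370,310),4)
goto(.6166,.0522,.072,1.596)
```

```text
goal (0.6166, 0.0522, 0.072, 1.596) shift cm [ 0.17 -0.06  9.56] turn -0.001
```

View pics/overgap.png

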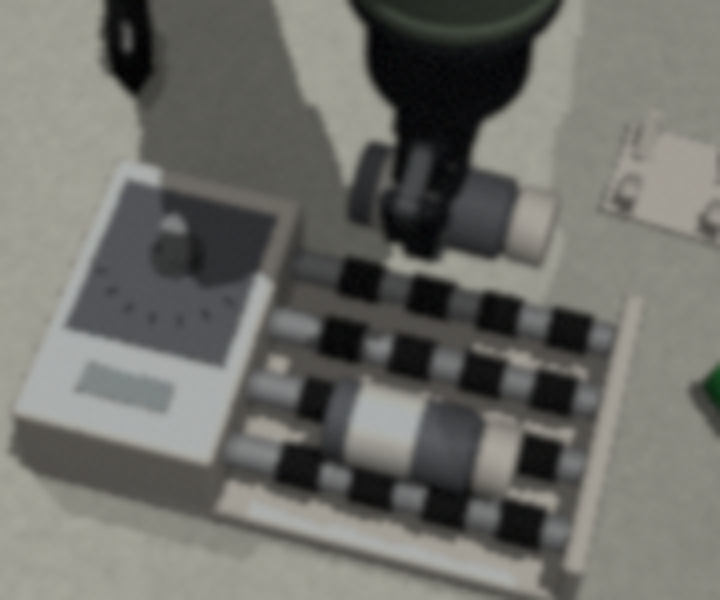

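Bottle hangs parallel above the near pair of rollers. Lowering.

{"method": "apply_moves", "body": {"steps": [[0,0,1.5,0],[0,0,3,0],[0,0,4.5,0],[0,0,6,0],[0,0,7,0],[0,0,8,0],[0,0,8.7,0],[0,0,9.2,0],[0,0,9.5,0],[0,0,9.5,0]]}}

```text
clock: 11.27
position: [0.6161, 0.0525, 0.074]
tool_rot: [-3.141, -0.0, 1.597]
force: [0.0, -0.1, -0.8]
grip_width: 0.0426
```

{"method": "apply_moves", "body": {"steps": [[0,0,0.1,0],[0,0,0.2,0],[0,0,0.3,0],[0,0,0.4,0],[0,0,0.5,0],[0,0,0.55,0],[0,0,0.6,0],[0,0,0.6,0],[0,0,0.6,0],[0,0,0.6,0]]}}

```text
clock: 12.1
position: [0.6163, 0.0524, 0.0683]
tool_rot: [-3.142, -0.0, 1.597]
force: [0.2, 0.7, -1.7]
grip_width: 0.0429
```

Target contact is at TCP z of about 0.064. Creeping down.

{"method": "apply_moves", "body": {"steps": [[0,0,0.05,0],[0,0,0.1,0],[0,0,0.15,0],[0,0,0.2,0],[0,0,0.25,0],[0,0,0.3,0],[0,0,0.35,0],[0,0,0.4,0],[0,0,0.4,0],[0,0,0.4,0]]}}

```text
clock: 12.93
position: [0.6164, 0.0523, 0.065]
tool_rot: [3.141, 0.0, 1.597]
force: [-4.4, -0.9, 12.3]
grip_width: 0.0431
```

{"method": "apply_moves", "body": {"steps": [[0,-0.05,0,0],[0,-0.1,0,0],[0,-0.1,0,0],[0,-0.1,0.02,0],[0,-0.1,0.02,0],[0,-0.1,0.02,0],[0,-0.1,0.02,0],[0,-0.1,0.02,0],[0,-0.1,0.02,0],[0,-0.1,0.02,0]]}}

```text
clock: 13.77
position: [0.6162, 0.0524, 0.0651]
tool_rot: [3.139, -0.0, 1.597]
force: [0.9, -1.6, 11.1]
grip_width: 0.0428
```

{"method": "apply_moves", "body": {"steps": [[0,0,0,0],[0,0,0,0],[0,0,0,0],[0,0,0,0],[0,0,0,0],[0,0,0,0],[0,0,0,0],[0,0,0,0],[0,0,0,0],[0,0,0,0]], "claw": 0.3}}

```text
clock: 14.6
position: [0.6153, 0.0524, 0.0641]
tool_rot: [-3.142, -0.0, 1.597]
force: [0.1, -0.3, -0.5]
grip_width: 0.0599
```

{"method": "apply_moves", "body": {"steps": [[0,0,-0.5,0],[0,0,-1,0],[0,0,-2,0],[0,0,-3.5,0],[0,0,-5.5,0],[0,0,-7.5,0],[0,0,-9.5,0],[0,0,-11.5,0],[0,0,-13,0],[0,0,-13,0]]}}

```text
clock: 15.43
position: [0.6166, 0.0527, 0.1983]
tool_rot: [3.137, -0.0, 1.597]
force: [0.5, 0.0, -0.0]
grip_width: 0.0598
```

Run:
```python
from h import *
s=telemetry.observe(); print(s['position'],s['tool_rot'],s['clock'],s['qpos'])
goto(.4575,-.194,.16,.432)
goto(.52,-.06,.195,1.0)
```

```text
[0.61661181 0.05274174 0.19827002] [ 3.13664733e+00 -4.37946938e-04  1.59663879e+00] 15.4333 [ 0.16931307  0.58826516 -0.52249626  1.63533194  0.33557312  1.00336006
 -0.43550236]
goal (0.4575, -0.194, 0.16, 0.432) shift cm [-24.26 -16.56   3.73] turn 1.165
goal (0.52, -0.06, 0.195, 1.0) shift cm [-11.02  -9.95   0.27] turn 0.597
```

{"method": "apply_moves", "body": {"steps": [[-2.4,-1.6,0,0.117],[-4.8,-3.3,0,0.233],[-7.2,-4.9,0,0.35],[-9.7,-6.6,0,0.466],[-12.1,-8.3,0.5,0.583],[-14.5,-9.9,1,0.7],[-17,-11.6,1.5,0.816],[-19.4,-13.2,2.2,0.932],[-21.8,-14.9,3,1.05],[-24.26,-16.56,3.7,1.165]], "claw": 0.1}}

```text
clock: 16.27
position: [0.4551, -0.1954, 0.1572]
tool_rot: [3.141, -0.0, 0.426]
force: [1.5, -1.2, -0.2]
grip_width: 0.0769
```

Run:
```python
from h import *
f=cams.grab_frame('scene'); a=f['color'][150:310,190:370,::-1]; b=f['color'][110:200,180:260,::-1]
t=cams.grab_frame('top')['color'][140:220,210:350,::-1]
h=400; im=[cv2.resize(q,(int(q.shape[1]*h/q.shape[0]),h),interpolation=cv2.INTER_CUBIC) for q in(a,b)]
cv2.imwrite('pics/chk.png',np.hstack(im)[:,:800])
print(telemetry.observe()['qpos'].round(2))
goto(.4575,-.194,.012,.432)
```

```text
[ 0.46  0.43 -0.22  2.    0.14  0.73 -0.99]
goal (0.4575, -0.194, 0.012, 0.432) shift cm [ 0.61 -0.18 14.46] turn -0.01
```

View pics/chk.png

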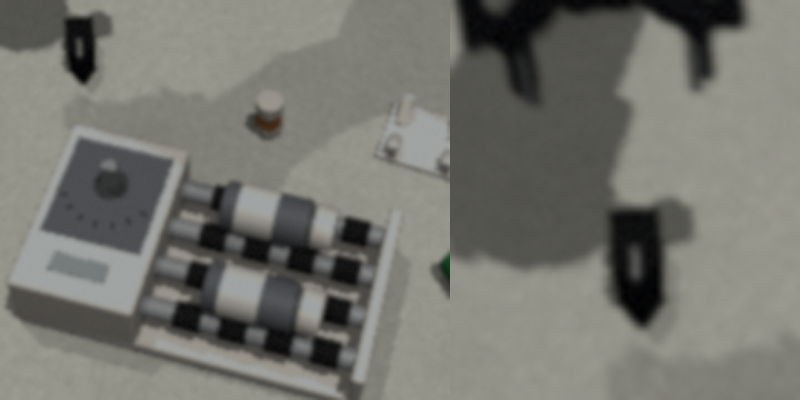

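The spare bottle lies in the near gap along the rollers, and the other bottle is unmoved. The fingers straddle the knob. Descending part way to settle.

{"method": "apply_moves", "body": {"steps": [[0,0,1.5,0],[0,0,3,0],[0,0,5,0],[0,0,7,0],[0,0,8.5,0],[0,0,9.5,0],[0,0,9.5,0],[0,0,9.5,0],[0,0,9.5,0],[0,0,9.5,0]]}}

```text
clock: 17.2
position: [0.4566, -0.1946, 0.063]
tool_rot: [3.141, -0.001, 0.432]
force: [0.2, 0.4, 0.6]
grip_width: 0.0769
```

Run:
```python
from h import *
s=telemetry.observe(); print(s['position'],s['tool_rot'])
goto(.4575,-.194,.012,.432)
```

```text
[ 0.45655858 -0.19456496  0.06303835] [ 3.14063646e+00 -1.04065491e-03  4.31895168e-01]
goal (0.4575, -0.194, 0.012, 0.432) shift cm [ 0.1  -0.02  5.1 ] turn -0.0
```

{"method": "apply_moves", "body": {"steps": [[0.1,0,1,0],[0.1,0,2,0],[0.1,0,3,0],[0.1,0,4,0],[0.1,0,4.6,0],[0.1,0,5,0],[0.1,0,5.1,0],[0.1,0,5.1,0],[0.1,0,5.1,0],[0.1,0,5.1,0]]}}

```text
clock: 18.03
position: [0.4571, -0.1941, 0.0114]
tool_rot: [3.141, -0.0, 0.432]
force: [-0.4, 0.1, -0.9]
grip_width: 0.0767
```

{"method": "apply_moves", "body": {"steps": [[0,0,0,0],[0,0,0,0],[0,0,0,0],[0,0,0,0],[0,0,0,0],[0,0,0,0],[0,0,0,0],[0,0,0,0],[0,0,0,0],[0,0,0,0]], "claw": 1, "force": 60}}

```text
clock: 18.87
position: [0.457, -0.194, 0.0114]
tool_rot: [3.141, -0.0, 0.432]
force: [-1.4, 1.0, 8.2]
grip_width: 0.0269
```

{"method": "apply_moves", "body": {"steps": [[0,0,-1,0],[0,0,-3,0],[0,0,-5,0],[0,0,-7,0],[0,0,-9,0],[0,0,-11,0],[0,0,-13,0],[0,0,-15,0],[0,0,-16,0],[0,0,-16,0]]}}

```text
clock: 19.7
position: [0.4578, -0.1944, 0.1733]
tool_rot: [3.139, -0.002, 0.432]
force: [0.3, -0.4, -1.3]
grip_width: 0.0271
```

Run:
```python
from h import *
s=telemetry.observe(); print(s['position'],s['tool_rot'],s['grip_width'],s['force'])
goto(.632,-.088,.16,-.10)
```

```text
[ 0.45775867 -0.19437886  0.17331943] [ 3.13911964e+00 -2.38879950e-03  4.31547604e-01] 0.027099123735839288 [ 0.28013278 -0.42821397 -1.27985083]
goal (0.632, -0.088, 0.16, -0.1) shift cm [20.27 -2.38  1.37] turn 0.532
```

```bash
sed -n '/^# spindle/,/^# loaded/p' run1.py | sed "s/('scene',(222,202,248,232)),('top',(290,174,316,202))/('scene',(228,210,245,232)),('top',(293,176,313,200))/; s/g\[:7\]=np.nan/pass/" > s2.py; (echo 'from fit import *'; cat s2.py) > s3.py; python3 s3.py
```

```text
spindle scene 3.82 [63.174 -8.877  0.081  0.664  1.506] [ 75.  46.  48. 110.]
spindle scene 3.84 [63.171 -8.87  -0.     0.556  1.508] [ 75.  47.  49. 109.]
spindle scene 3.87 [63.174 -8.869  0.151  0.766  1.486] [ 75.  45.  48. 112.]
spindle scene 4.08 [62.977 -8.91  -2.763  0.737  1.555] [ 76.  46.  48. 110.]
spindle scene 4.09 [62.971 -8.899  3.331  0.702  1.547] [ 76.  45.  48. 109.]
spindle top 1.84 [63.232 -8.692 -0.183  0.445  1.498] [65. 42. 38. 93.]
spindle top 1.85 [63.24  -8.694 -0.173  0.434  1.5  ] [65. 42. 38. 92.]
spindle top 1.86 [63.229 -8.699 -0.153  0.431  1.5  ] [65. 42. 38. 92.]
spindle top 1.87 [63.239 -8.701 -0.233  0.467  1.514] [65. 42. 38. 93.]
spindle top 1.88 [63.241 -8.689 -0.108  0.421  1.522] [65. 42. 38. 92.]
```

{"method": "apply_moves", "body": {"steps": [[2,-0.2,0,0.06],[4,-0.5,0,0.12],[6.1,-0.7,0,0.18],[8.1,-1,0,0.24],[10.1,-1.2,0.2,0.3],[12.2,-1.4,0.4,0.36],[14.2,-1.7,0.7,0.42],[16.2,-1.9,1,0.48],[18.4,-2.1,1.2,0.532],[20.27,-2.38,1.4,0.532]]}}

```text
clock: 20.53
position: [0.6316, -0.0866, 0.1556]
tool_rot: [3.141, 0.001, -0.103]
force: [-0.2, -0.5, -0.0]
grip_width: 0.0271
```

Run:
```python
from h import *
f=cams.grab_frame('scene'); save(f,'ins.png',(185,160,285,240),7)
goto(.6320,-.088,.128,-.10)
```

```text
goal (0.632, -0.088, 0.128, -0.1) shift cm [-0.14  0.45  2.71] turn 0.002
```

View pics/ins.png

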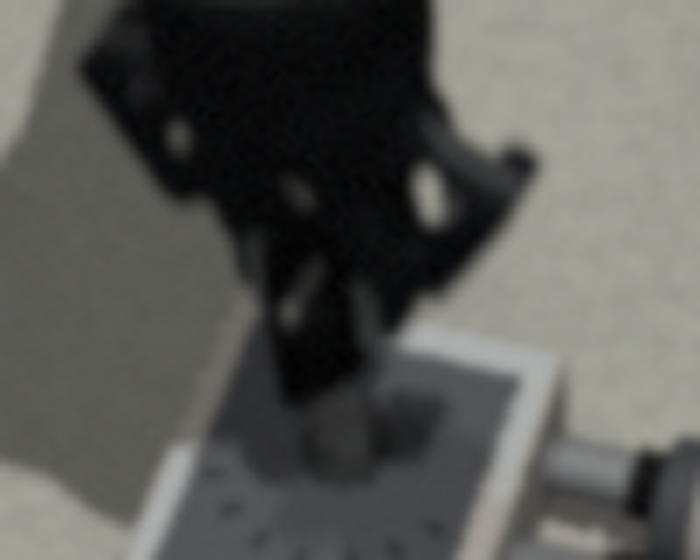

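The knob is held above the spindle, nose toward the camera, with the spindle's flank below it. Descending to just above it and settling.

{"method": "apply_moves", "body": {"steps": [[0,0,0.5,0],[0,0,1,0],[0,0,1.5,0],[0,0,2,0],[0,0,2.5,0],[0,0,3,0],[0,0,3.1,0],[0,0,3.1,0],[0,0,3.1,0],[0,0,3.1,0]]}}

```text
clock: 21.42
position: [0.6312, -0.0876, 0.1264]
tool_rot: [-3.142, -0.0, -0.1]
force: [-0.2, -0.8, -1.5]
grip_width: 0.0271
```

Run:
```python
from h import *
s=telemetry.observe(); print(s['position'],s['tool_rot'],s['force'],s['moment'])
goto(.6320,-.088,.120,-.10)
```

```text
[ 0.63122747 -0.08760903  0.12641066] [-3.14156775e+00 -4.77085359e-04 -1.00280238e-01] [-0.16499986 -0.75954509 -1.52017701] [ 0.03033593 -0.01215177 -0.05877207]
goal (0.632, -0.088, 0.12, -0.1) shift cm [0.08 0.03 0.64] turn -0.0
```

{"method": "apply_moves", "body": {"steps": [[0.05,0.03,0.1,0],[0.05,0.03,0.2,0],[0.05,0.03,0.3,0],[0.05,0.03,0.4,0],[0.05,0.03,0.5,0],[0.05,0.03,0.6,0],[0.05,0.03,0.65,0],[0.05,0.03,0.65,0],[0.05,0.03,0.65,0],[0.05,0.03,0.65,0]]}}

```text
clock: 22.25
position: [0.6316, -0.0879, 0.1197]
tool_rot: [-3.142, -0.0, -0.1]
force: [1.2, 0.4, -0.8]
grip_width: 0.0272
```

Run:
```python
from h import *
s=telemetry.observe(); print(s['position'],s['tool_rot'],s['force'],s['moment'])
```

```text
[ 0.63156633 -0.08791152  0.11965415] [-3.14154941e+00 -7.77756493e-05 -1.00250211e-01] [ 1.18662238  0.37061088 -0.76925475] [ 0.00898406 -0.03320612  0.01151579]
```

No axial force with the rim 3.7 mm below the spindle top, so the spindle is in the bore. Continuing.

{"method": "apply_moves", "body": {"steps": [[0,0,0.1,0],[0,0,0.2,0],[0,0,0.3,0],[0,0,0.4,0],[0,0,0.5,0],[0,0,0.6,0],[0,0,0.7,0],[0,0,0.8,0],[0,0,0.8,0],[0,0,0.8,0]]}}

```text
clock: 23.08
position: [0.6317, -0.0881, 0.1116]
tool_rot: [3.142, -0.0, -0.1]
force: [5.0, -3.0, -0.5]
grip_width: 0.0271
```

{"method": "apply_moves", "body": {"steps": [[0.04,0.02,0.1,0],[0.04,0.02,0.2,0],[0.04,0.02,0.3,0],[0.04,0.02,0.4,0],[0.04,0.02,0.5,0],[0.04,0.02,0.6,0],[0.04,0.02,0.7,0],[0.04,0.02,0.8,0],[0.04,0.02,0.9,0],[0.04,0.02,0.9,0]]}}

```text
clock: 23.92
position: [0.6319, -0.0882, 0.1024]
tool_rot: [3.142, 0.0, -0.1]
force: [4.6, -3.4, 0.6]
grip_width: 0.0271
```

Run:
```python
from h import *
s=telemetry.observe(); print(s['position'],s['tool_rot'],s['force'],s['moment'])
```

```text
[ 0.63192551 -0.08819517  0.10239924] [ 3.14156290e+00  1.73124830e-05 -1.00234638e-01] [ 4.58769977 -3.36484128  0.64823363] [-0.62366094 -0.96550916  0.02722573]
```

{"method": "apply_moves", "body": {"steps": [[0.03,0.02,0.1,0],[0.03,0.02,0.2,0],[0.03,0.02,0.3,0],[0.03,0.02,0.4,0],[0.03,0.02,0.5,0],[0.03,0.02,0.55,0],[0.03,0.02,0.6,0],[0.03,0.02,0.6,0],[0.03,0.02,0.6,0],[0.03,0.02,0.6,0]], "force": 80}}

```text
clock: 24.75
position: [0.6322, -0.0883, 0.0967]
tool_rot: [-3.141, 0.0, -0.1]
force: [0.7, 0.0, 5.6]
grip_width: 0.0266
```

The spring is engaged as expected: 5.6 N at about 2.5 mm. Pressing to the stop.

{"method": "apply_moves", "body": {"steps": [[0,0,0.1,0],[0,0,0.2,0],[0,0,0.25,0],[0,0,0.3,0],[0,0,0.35,0],[0,0,0.38,0],[0,0,0.4,0],[0,0,0.4,0],[0,0,0.4,0],[0,0,0.4,0]]}}

```text
clock: 25.58
position: [0.6323, -0.0884, 0.0933]
tool_rot: [-3.142, -0.0, -0.1]
force: [-3.1, -0.2, 14.6]
grip_width: 0.0264
```

{"method": "apply_moves", "body": {"steps": [[0,0,0.02,0],[0,0,0.03,0],[0,0,0.03,0],[0,0,0.03,0],[0,0,0.03,0],[0,0,0.03,0],[0,0,0.03,0],[0,0,0.03,0],[0,0,0.03,0],[0,0,0.03,0]]}}

```text
clock: 26.42
position: [0.6323, -0.0883, 0.0933]
tool_rot: [-3.142, -0.001, -0.1]
force: [-2.7, 0.7, 19.4]
grip_width: 0.0268
```

Run:
```python
from h import *
f=cams.grab_frame('scene'); save(f,'end.png',(180,130,400,295),3.6)
s=telemetry.observe(); print(s['position'],s['force'],s['moment'],s['grip_width'],s['clock'])
```

```text
[ 0.63234883 -0.08832658  0.0932677 ] [-3.6859308   0.14001105 18.35318969] [-0.04358186  0.77163651  0.00462763] 0.026667308587990754 26.4667
```

View pics/end.png

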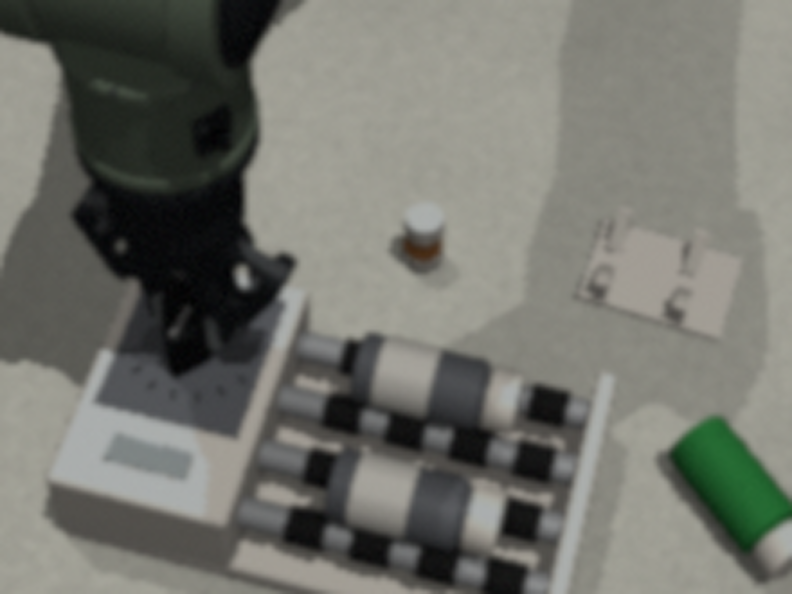

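The TCP stays at 0.0933 m (stop predicted at 0.0934 m) while the force rose from 14.6 to 19 N, so the spindle is on its hard stop. Both bottles lie in their gaps. Handing in.

```bash
python3 -c "
from h import *
print(workorder.job_done()); s=telemetry.observe(); print(s['clock'],s['position'],s['force'])"
```

```text
the job is handed in; nothing more can be done
None
the job is handed in; nothing more can be done
```

The job is handed in at about 26.5 s. The spare bottle is on the mixer, and the fingers still hold the knob pressed down on its spindle.

- **Bottle:** I gripped the grey and cream bottle, not the green one, and lowered it into the near gap until it touched. After recentring it about 1 mm, I let go. The last picture shows it lying along the rollers.
- **Knob:** It slid onto the spindle with its nose at a yaw of -0.10 rad, with side forces of no more than about 6 N.
- **Press:** The spring read 5.6 N part way down. The knob then stopped at a tool height of 0.0933 m, against a predicted 0.0934 m, while the force rose from 14.6 N to 18–19 N. That indicates the spindle is on its bottom stop.
- **Other things:** The second bottle and the amber jar show where they started. The beaker and tip box were out of frame in the last picture, but the arm never went down near them.
- **Disagreements:** The two cameras differed by about 0.2 rad on the spindle's flat and 2–3 mm on positions. I used averages, and the easy fit bore them out. The scene camera's first outline fit of the spare bottle was spoilt by shadow, so I replaced it with an edge fit.
- **Not confirmed:** The state reading after hand-in was refused, so the final second is unconfirmed.

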